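Centre-punch the drill spot on a bracket blank at the lab bench

TASK

Mark the drill spot on the aluminium bracket blank: take the automatic centre punch (red cap) from the tool stand, set its point on the crossing of the black pen lines and, with the punch upright, press it straight down until you feel its spring snap, then ease off at once rather than bearing down harder. Hang the punch back upright in its empty fork, its collar resting on the tines; leave the blank where it lies and do not disturb the other things.

Things in the scene. Friction and masses are not known exactly. Their poses are not given: they have to be found in the camera images.
- punch: automatic centre punch, about 140 mm long, 0.2 kg, hanging point down. Origin: middle of the underside of its steel collar (21 mm dia, 5 mm thick); z runs up along the punch to the red cap (17 mm dia, z = 41 to 55 mm). Below the collar: steel barrel of 11 mm dia to z = -50 mm, brass nose tapering to 8 mm dia at z = -62 mm, then the steel point
- punch_grip (a point): middle of the punch's knurled dark grip, 15 mm dia, 36 mm long, above the collar (z = 23 mm on the punch); grip it firmly, with 40 N or more, or it slips when pressed
- punch_mouth (a point): middle of the lower end of the brass nose (z = -62 mm on the punch). Here the 4.4 mm steel point comes out, its sharp end on the punch's axis. It is replaceable and more or less reground: it sticks out somewhere between 17 and 29 mm, differently every time and not measured, so its end must be found by touch. Axes as the punch
- punch_catch (a joint): catch of the hidden spring: 0 cocked, 0.0035 m once snapped, back to 0 when lifted. Pushing the point in takes 2 N at first and 3.5 N more per mm; at about 15 N (4 mm in) the spring snaps and the push drops at once by 4 to 12 N (the stiffer the arm, the more). Pressed on, it rises again to a solid stop about 4 mm beyond the snap. Lifted, the point comes out again by itself
- blank: bare aluminium angle-bracket blank, 0.13 kg, lying loose on the bench block. Lower leg 100 mm (x) by 60 mm (y), 5 mm thick; upright leg 100 mm long, 5 mm thick along its +y edge, rising 35 mm above the underside. One hole of 10 mm already drilled in the lower leg at x = +28, y = -6 mm. Origin: middle of the underside of the lower leg, z up
- mark (a point): the drill spot: crossing of two black pen lines 30 mm long on the top of the blank's lower leg, at x = -25, y = -6, z = 5 mm in the blank's frame
- block: flat steel bench block, 110 x 110 x 20 mm, fixed on the bench under the blank. Origin: middle of its underside
- stand: white tool stand, fixed: three-legged foot, column, head 126 mm wide with two forks side by side, open towards the stand's -x. Slots 15 mm wide, tines 10 mm thick; they reach 18 mm to -x of the rest place, then flare open; the slot is closed 16 mm to +x of it. Only the hung tools stand above the fork tops. Origin: on the bench below the middle between the rest places; +y towards the left fork
- fork_left (a point): rest place of the stand's left fork (40 mm to +y of the middle): on the slot's axis, level with the tops of the tines, 122 mm above the bench; a hung tool has the middle of its collar's underside here. Axes as the stand
- fork_right (a point): rest place of the stand's right fork (40 mm to -y of the middle), otherwise as fork_left
- scriber: scriber with a blue grip of 11 mm dia and an aluminium collar (21 mm dia), 129 mm long, hanging in the other fork, 80 mm from the punch. Origin: middle of the collar's underside; its top is 45 mm above. Bystander
- jar: pale translucent jar with a red cap, 76 mm dia, 105 mm high, on the bench. Origin: middle of its underside. Bystander
- tape: beige roll of tape lying flat, 90 mm dia, 48 mm high. Origin: middle of its underside. Bystander
- pen: black felt pen lying on the bench along its own x, 130 mm long, 13 mm high. Origin: middle of its underside. Bystander
Mind the look-alikes: they are no part of the job. Leave any green or pink look-alike of the punch alone.

How it is judged (in metres and radians):
On the way:
1. the punch, upright (within 0.1 rad) with its nose within 4 mm of the drill spot sideways, is pressed on the blank until its spring has snapped (value of joint punch_catch above 0.0025 m and horizontal distance between punch_mouth and mark below 0.004 m and angle between punch's own z axis and vertical below 0.1 rad and contact force between punch and blank above 1 N), for 0.05 s.
At the end, for the whole second after the job is handed in: the punch hangs at rest in a fork, upright within 0.1 rad, the middle of its collar's underside within 7 mm of the fork's rest place, its spring cocked again; blank and drill spot lie within 5 mm of where they were ((distance between punch and fork_left below 0.007 m or distance between punch and fork_right below 0.007 m) and angle between punch's own z axis and vertical below 0.1 rad and linear speed of punch below 0.02 m/s and value of joint punch_catch below 0.001 m and distance of each of blank, mark from where it was at the start of the episode below 0.005 m); the robot touches nothing.
It fails at once if the spring snaps with the nose more than 6 mm beside the drill spot (value of joint punch_catch above 0.0025 m and horizontal distance between punch_mouth and mark above 0.006 m).
It fails at once if the punch is pressed into the blank with more than 28 N (contact force between punch and blank above 28 N).
It fails at once if the blank is shoved by more than 8 mm (distance of any of blank, mark from where it was at the start of the episode above 0.008 m).
It fails at once if a bystander (scriber, jar, tape, pen) is moved by more than 15 mm (distance of any of scriber, jar, tape, pen from where it was at the start of the episode above 0.015 m).
It also fails if it takes over 64 s, if anything falls off the work surface, if the arm or the gripper's body presses on something with over 40 N, if the wrist force passes 120 N, or if a joint passes its speed limit or range.

ROBOT

A 7-joint arm with a two-finger parallel gripper is mounted at the origin on the work surface. World frame = base frame: x ahead of the robot, y to its left, z up, the work surface at z = 0. Lengths are in mm, angles in rad, forces in N, time in s.
With the tool pointing down it reaches from about 400 to 900 mm from the base axis. Payload 5.6 kg.
Tool frame: the origin (TCP) lies midway between the tips of the shut fingers; the grasp point (between the pads) lies tcp_to_grasp behind it (tcp_to_grasp is the distance from the TCP to the grasp point, in mm); z points along the fingers, y is the line along which they close (so a half turn about z gives the same grasp; the last joint's range is limited). The gripper opens to 92 mm and grips with 3 to 60 N. Pads are 20 mm wide; open, the fingers measure 128 mm over their backs; the gripper's body (75 mm by 189 mm) begins 69 mm behind the grasp point.
Start: joints at [-1.251, 0.468, -0.012, 1.603, 0.006, 1.071, -0.056], TCP at [230.722, 607.681, 214.592] pointing down, gripper open.
Joint ranges: [-2.53, 2.53], [-0.31, 2.02], [-1.57, 1.55], [0.28, 2.44], [-1.29, 4.43], [0.15, 1.84], [-2.92, 2.92]. Speed limits (rad/s): [2.57, 2.57, 3.14, 3.14, 3.14, 3.14, 3.14].

INTERFACE

Orientations are given as a unit quaternion [x, y, z, w].
In Python, from rig import sense, snapshot, camera_info, sign_off, tcp_to_grasp gives the robot as it stands. The module is installed in compiled form; this text tells all that it offers.
- The arm moves only by the shell command python3 -m handwheel 'ROWS' [OPENING] [FORCE]. ROWS is a JSON object of lists of equal length, an entry for each row: "dp": the shift along the tool's x, y, z in units of 50 mm (1.0 is 50 mm), a list of three; "turn": the turn about the tool's z in units of 5 degrees (1.0 is 5 degrees). A call has 1 to 20 rows; each row shifts and turns the commanded pose from where the row before left it, along the tool's axes as they then stand; what a row does not reach is not made up. A row lasts 1/10 s, in which the tool goes at most 50 mm and 8.59 degrees, less where a joint would pass 70% of its speed; a pose out of reach is approached as far as the arm can. A call is refused whole if a number of a shift passes 1 or a number of a turn 1, either way. A call with a gripper value outside its range is refused whole. OPENING is the opening, from 0 (shut) to 1 (fully open), set as the call begins (- or left out, the last holds). The fingers move at their own pace and stop on an object; FORCE is the grip in N (left out, the last holds). Time passes only in rows, so rows that do not move let the fingers close. It gives the time, the measured TCP pose, the force, the opening and the grip force at its end, in the units of the state.
- sense(): the state, without advancing time (a new reading comes with each control period).
- snapshot(name): name is "side" or "top" or "wrist"; returns the picture (400x640x3 uint8, red, green, blue); there is no depth.
- camera_info(name): a dict with "K" (3x3 intrinsics, pixels), "camera_from_world" (4x4, takes a point from world to camera coordinates). Camera axes: x right, y down, z forward; pixel columns grow to the right and rows downward; lengths in mm; the calibration is good to about 2 mm. The wrist camera is an equidistant fisheye: a pixel r from the principal point sees the ray r / f radians off the axis. A picture is of the moment at which its call begins: read the wrist's pose just before it. camera_info takes no time and is no camera call; for the wrist camera it gives the pose at the moment of the call.
- sign_off(): hands the job in; it is judged then, once.
The state is a dict: "time": time; "q": joint angles; "joint_vel": joint speeds; "joint_torque": joint torques, N m; "ee_pos": TCP position; "eef_rot": TCP orientation; "ft_force": force on the tool from outside, world axes, zero at the start; "moment": the same for the moment, N m; "finger_gap": finger opening in mm; "finger_force": force on a finger pad.
Only numpy, scipy, OpenCV 4.12 (cv2) and the standard library are available. Lean on these libraries where they do the work, as an engineer would, in place of code of your own. Each camera call takes 0.05 s, during which the arm holds its last target. There are 200 camera calls.

## Working session

There is one attempt and no reset: what is moved stays moved. The work goes in short steps, Python scripts to look and compute and a shell command to move; the robot and the scene stay as the last step left them, time stands still between calls to the robot, and variables do not carry over. Pictures are saved under pics/ and viewed, at most 10 in all, crops included, and the job is handed in when it is done.

```bash
mkdir -p pics; cat > h.py <<'E'
import numpy as np,cv2
from rig import *
def save(n,f):
    im=snapshot(n); cv2.imwrite('pics/'+f,im[:,:,::-1]); return im
E
python3 - <<'E'
from h import *
s=sense();print({k:np.round(v,3) for k,v in s.items()},tcp_to_grasp)
for n in ['side','top','wrist']:
    c=camera_info(n);print(n,np.round(c['K'],1).tolist(),np.round(c['camera_from_world'],3).tolist())
    np.savez(f'{n}0.npz',K=c['K'],T=c['camera_from_world'])
    save(n,n+'0.png')
E
```

```text
{'time': np.float64(0.0), 'q': array([-1.251,  0.468, -0.012,  1.604,  0.006,  1.071, -0.056]), 'joint_vel': array([ 0.002,  0.   , -0.001,  0.   ,  0.001, -0.   ,  0.002]), 'joint_torque': array([ 0.0000e+00, -5.2056e+01, -1.2000e-02, -2.4375e+01, -5.7000e-02,
        1.7000e-02,  0.0000e+00]), 'ee_pos': array([230.512, 607.141, 213.642]), 'eef_rot': array([ 0.18 ,  0.984, -0.001, -0.   ]), 'ft_force': array([-0.074, -0.052,  0.024]), 'moment': array([-0.046,  0.064, -0.046]), 'finger_force': np.float64(0.0), 'finger_gap': np.float64(92.062)} 18.700000000000003
side [[403.6, 0.0, 313.9], [0.0, 403.6, 203.8], [0.0, 0.0, 1.0]] [[0.723, -0.691, -0.014, -410.316], [-0.372, -0.373, -0.85, 305.191], [0.582, 0.62, -0.527, 558.793], [0.0, 0.0, 0.0, 1.0]]
top [[414.0, 0.0, 327.3], [0.0, 414.0, 193.4], [0.0, 0.0, 1.0]] [[-0.013, -0.999, 0.036, 3.049], [-1.0, 0.012, -0.027, 582.27], [0.027, -0.036, -0.999, 1025.706], [0.0, 0.0, 0.0, 1.0]]
wrist [[309.7, 0.0, 320.6], [0.0, 309.7, 196.2], [0.0, 0.0, 1.0]] [[0.354, 0.935, -0.001, -650.058], [0.896, -0.339, 0.286, -32.376], [0.268, -0.102, -0.958, 390.813], [0.0, 0.0, 0.0, 1.0]]
```

View pics/side0.png

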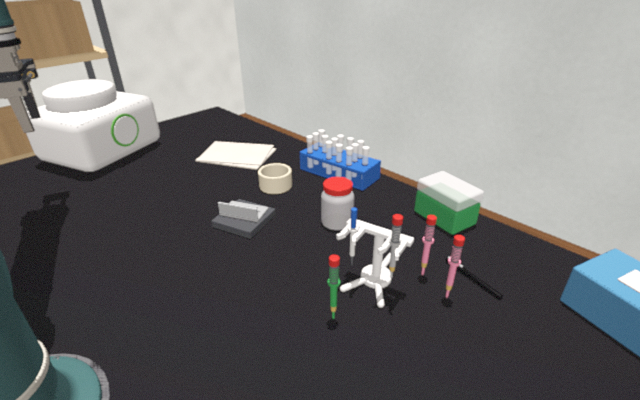

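View pics/top0.png

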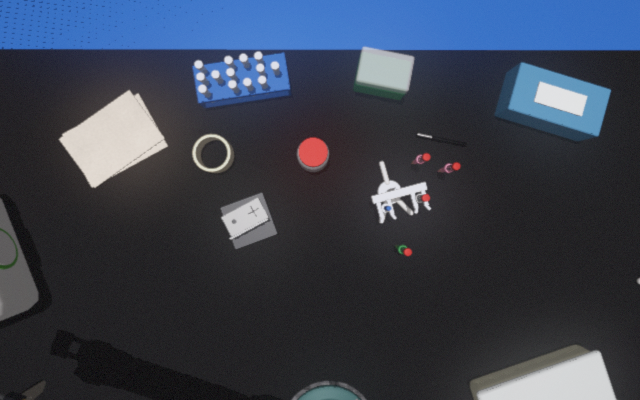

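Candidates for the punch: grey with red cap in the stand's right fork (top 426,198; side 397,220). Look-alikes: green (top 407,252), pink (426,157) and (456,167), and the jar's red cap (313,155). I choose the grey one hanging in the stand and check it in a close crop.

```bash
python3 - <<'E'
import cv2,numpy as np
t=cv2.imread('pics/top0.png');s=cv2.imread('pics/side0.png')
def c(im,x,y,w=80,h=60): return cv2.resize(im[y:y+h,x:x+w],(400,300),interpolation=cv2.INTER_CUBIC)
cv2.imwrite('pics/c1.png',np.vstack([np.hstack([c(t,365,165),c(s,340,205)]),np.hstack([c(t,210,190),c(s,205,190)])]))
E
```

```text
(no output)
```

View pics/c1.png

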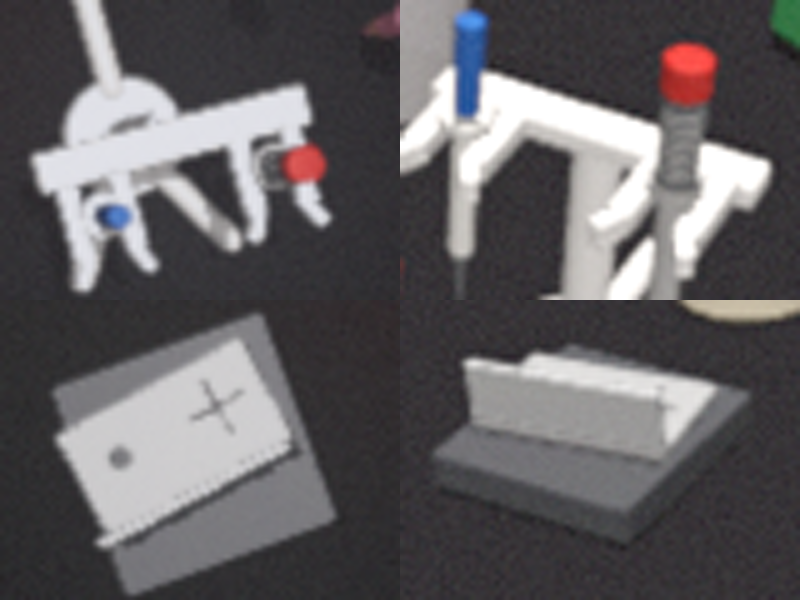

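The crop shows the punch with its red cap and knurled grey grip in the right fork (top 426,197; side 398,216). The scriber (blue) hangs in the left fork. The cross is at top 253.6,211 and side 257.4,211.

```bash
cat >> h.py <<'E'
def ray(K,T,uv,fish=False):
    x=np.linalg.inv(K)@[uv[0],uv[1],1.]
    if fish:
        r=np.hypot(x[0],x[1]); x=np.array([x[0]/r*np.sin(r),x[1]/r*np.sin(r),np.cos(r)]) if r>1e-9 else np.array([0,0,1.])
    R=T[:3,:3]; return -R.T@T[:3,3], R.T@x/np.linalg.norm(x)
def tri(rays):
    A=np.zeros((3,3));b=np.zeros(3)
    for o,d in rays:
        P=np.eye(3)-np.outer(d,d);A+=P;b+=P@o
    p=np.linalg.solve(A,b); return p,[np.linalg.norm((np.eye(3)-np.outer(d,d))@(p-o)) for o,d in rays]
def atz(r,z): o,d=r; return o+d*(z-o[2])/d[2]
def cam(n):
    z=np.load(n+'.npz'); return z['K'],z['T']
E
python3 - <<'E'
from h import *
t=cam('top0');s=cam('side0')
for n,a,b in [('cap',(426.2,197.4),(398,216)),('scr',(388.6,208.2),(354.2,208.6)),('mark',(253.6,211),(257.4,211))]:
    p,e=tri([ray(*t,a),ray(*s,b)]);print(n,p.round(1),np.round(e,1))
for n,uv,z in [('hole',(210+120/5,190+158/5),25),('mark',(253.6,211),25),('bL',(365+35/5,165+155/5),122),('bR',(365+305/5,165+90/5),122)]:
    print(n,atz(ray(*t,uv),z).round(1))
q=sense()['eef_rot'];from scipy.spatial.transform import Rotation as R
print(R.from_quat(q).as_matrix().round(3))
E
```

```text
cap [ 566.6 -206.   177.5] [0.2 0.2]
scr [ 545.2 -128.5  166.6] [0.4 0.4]
mark [543.2 175.2  23.8] [2.9 2.9]
hole [515.8 224.3  25. ]
mark [541.  176.7  25. ]
bL [572.2 -99.7 122. ]
bR [ 599.9 -221.7  122. ]
[[-0.935  0.355 -0.   ]
 [ 0.355  0.935 -0.001]
 [-0.    -0.001 -1.   ]]
```

```bash
python3 -m handwheel '{"dp":[[0,0,0],[0,0,0],[0,0,0],[0,0,0],[0,0,0],[0,0,0],[0,0,0],[0,0,0],[0,0,0],[0,0,0],[0,0,0]],"turn":[1,1,1,1,1,1,1,1,1,1,1]}' 1
python3 -m handwheel '{"dp":[[-0.97,0.14,-0.02],[-0.97,0.14,-0.02],[-0.97,0.14,-0.02],[-0.97,0.14,-0.02],[-0.97,0.14,-0.02],[-0.97,0.14,-0.02],[-0.97,0.14,-0.02],[-0.97,0.14,-0.02],[-0.97,0.14,-0.02],[-0.97,0.14,-0.02],[-0.97,0.14,-0.02],[-0.97,0.14,-0.02],[-0.97,0.14,-0.02],[-0.97,0.14,-0.02],[-0.97,0.14,-0.02],[-0.97,0.14,-0.02],[-0.97,0.14,-0.02],[-0.97,0.14,-0.02],[0,0,0],[0,0,0]],"turn":[0,0,0,0,0,0,0,0,0,0,0,0,0,0,0,0,0,0,0,0]}'
python3 - <<'E'
from h import *
c=camera_info('wrist');np.savez('w1.npz',K=c['K'],T=c['camera_from_world']);im=save('wrist','w1.png')
s=sense();T=c['camera_from_world'];print(s['ee_pos'],s['q'],-T[:3,:3].T@T[:3,3])
from scipy.spatial.transform import Rotation as R;print(R.from_quat(s['eef_rot']).as_matrix().round(3))
E
```

```text
time: 1.25
ee_pos: [230.6, 607.5, 214.2]
eef_rot: [0.616, 0.788, -0.0, 0.0]
ft_force: [0.3, 0.5, -0.5]
finger_gap: 91.8
finger_force: 0.0
time: 3.25
ee_pos: [566.6, -208.8, 231.9]
eef_rot: [0.615, 0.788, -0.001, -0.001]
ft_force: [-0.6, 2.0, -0.3]
finger_gap: 91.8
finger_force: 0.0
[ 566.69791165 -207.07825107  231.934025  ] [-0.21428729  0.42065995  0.67408675  1.73816619 -0.29239249  1.08683126
  0.80322844] [ 546.65539236 -129.32297126  401.35528522]
[[-0.245  0.969 -0.001]
 [ 0.969  0.245  0.001]
 [ 0.001 -0.001 -1.   ]]
```

View pics/w1.png

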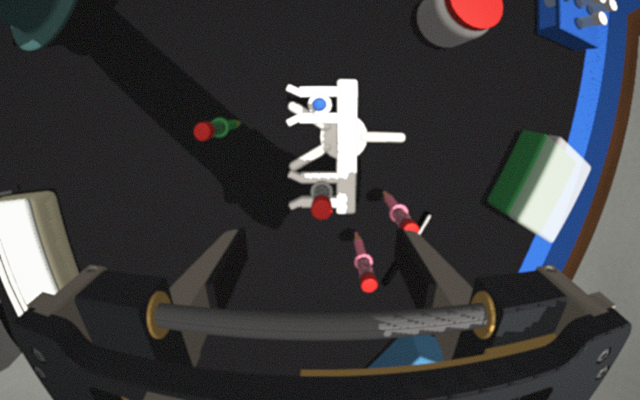

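Wrist view: punch cap at (321,209), scriber at (319,104), stand head straight up the image at x≈347 (so the yaw fits), pinks at (411,229) and (369,285).

```bash
python3 - <<'E'
from h import *
im=cv2.imread('pics/w1.png')[:,:,::-1].astype(int)
def cen(im,x,y,r=14):
    w=im[y-r:y+r,x-r:x+r];m=(w[...,0]>110)&(w[...,1]<60);ys,xs=np.nonzero(m);return xs.mean()+x-r,ys.mean()+y-r,m.sum()
print(cen(im,321,209))
t=cam('top0');s=cam('side0');w=cam('w1')
W=lambda uv:ray(*w,uv,True)
u=cen(im,321,209)
print(tri([ray(*t,(426.2,197.4)),ray(*s,(398,216)),W((321,210))]),atz(W(u),170))
print('scr',tri([ray(*t,(388.6,208.2)),ray(*s,(354.2,208.6)),W((319,104))]))
for a,b,c in [((426,157),(431,217),(411,229)),((456,167),(458,239),(369,285))]:
    print('pink',tri([ray(*t,a),ray(*s,b),W(c)]))
# head ends
print([atz(W(p),122).round(1) for p in [(347,80),(347,213),(337,80),(337,213),(357,80),(357,213)]])
E
```

```text
(np.float64(321.2584269662921), np.float64(208.25280898876406), np.int64(356))
(array([ 566.3380021 , -205.60435878,  177.27025786]), [np.float64(0.7311872316171294), np.float64(0.30985808964315514), np.float64(1.0286897513496744)]) [ 566.11507128 -205.75116264  170.        ]
scr (array([ 545.04915966, -128.25969437,  166.6506648 ]), [np.float64(0.09334355974709), np.float64(0.6182742138705756), np.float64(0.525861314312012)])
pink (array([ 656.51421902, -217.16811342,  138.35568098]), [np.float64(1.0717843326993717), np.float64(0.24393785839299828), np.float64(1.2300539776178347)])
pink (array([ 634.60153471, -284.75060483,  136.83487451]), [np.float64(0.923045065535582), np.float64(0.8984092972202312), np.float64(1.416751274732636)])
[array([ 563. , -100.2,  122. ]), array([ 595.3, -220.3,  122. ]), array([ 554.5, -102.5,  122. ]), array([ 586. , -222.6,  122. ]), array([571.6, -97.8, 122. ]), array([ 604.7, -217.9,  122. ])]
```

```bash
python3 -m handwheel '{"dp":[[0.03,0,0],[0,0,0.3],[0,0,0.4],[0,0,0.4],[0,0,0.4],[0,0,0.35],[0,0,0.23],[0,0,0],[0,0,0],[0,0,0]],"turn":[0,0,0,0,0,0,0,0,0,0]}' 0.55
python3 -m handwheel '{"dp":[[0,0,0],[0,0,0],[0,0,0],[0,0,0],[0,0,0],[0,0,0],[0,0,0],[0,0,0],[0,0,0]],"turn":[0,0,0,0,0,0,0,0,0]}' 0 55
python3 -c "
from h import *
s=sense();print(s['ee_pos'],s['ft_force'],s['finger_gap'],s['finger_force'])"
```

```text
time: 4.3
ee_pos: [567.4, -206.3, 129.5]
eef_rot: [0.614, 0.789, 0.0, 0.001]
ft_force: [0.0, -0.1, 0.8]
finger_gap: 50.5
finger_force: 0.0
time: 5.2
ee_pos: [566.8, -206.3, 128.7]
eef_rot: [0.614, 0.789, 0.0, 0.0]
ft_force: [-0.1, -0.3, 1.9]
finger_gap: 15.6
finger_force: 55.0
[ 566.7995681  -206.29672196  128.68366837] [-0.07102402 -0.26008136  1.9044627 ] 15.56034937651366 55.00046159257181
```

```bash
python3 -m handwheel '{"dp":[[0,0,-0.1],[0,0,-0.3],[0,0,-0.45],[0,0,-0.45],[0,0,-0.45],[0,0,-0.45],[0,0,-0.45],[0,0,-0.3],[0,0,-0.15],[0,0,0]],"turn":[0,0,0,0,0,0,0,0,0,0]}'
python3 -m handwheel '{"dp":[[0.2,0.04,0],[0.5,0.09,0],[0.7,0.13,0],[0.8,0.15,0],[0.8,0.15,0],[0.8,0.15,0],[0.8,0.15,0],[0.8,0.15,0],[0.8,0.15,0],[0.7,0.13,0],[0.44,0.09,0],[0.2,0.02,0],[0,0,0],[0,0,0],[0,0,0]],"turn":[0,0,0,0,0,0,0,0,0,0,0,0,0,0,0]}'
python3 - <<'E'
from h import *
c=camera_info('wrist');np.savez('w2.npz',K=c['K'],T=c['camera_from_world']);im=save('wrist','w2.png')
s=sense();print(s['time'],s['ee_pos'],s['ft_force'],s['finger_gap'])
T=c['camera_from_world']
def proj(p):
    x=T[:3,:3]@p+T[:3,3];th=np.arctan2(np.hypot(x[0],x[1]),x[2]);k=th/np.hypot(x[0],x[1]);return c['K'][:2,2]+c['K'][0,0]*k*x[:2]
u=proj(np.array([542,176.,25]));print('mark exp',u)
for z in(-68.7,-85.7,-97.7):print(proj(s['ee_pos']+[0,0,z]))
cv2.imwrite('pics/w2c.png',cv2.resize(im[100:250,230:430,::-1],(800,600),interpolation=cv2.INTER_CUBIC))
E
```

```text
time: 6.2
ee_pos: [567.1, -206.3, 284.5]
eef_rot: [0.614, 0.789, 0.0, 0.001]
ft_force: [-0.3, 1.3, -2.4]
finger_gap: 15.3
finger_force: 55.0
time: 7.7
ee_pos: [542.3, 174.4, 283.6]
eef_rot: [0.615, 0.788, -0.0, 0.0]
ft_force: [-0.0, -0.3, -1.3]
finger_gap: 15.5
finger_force: 55.0
7.75 [542.38347734 174.57989765 283.66039275] [ 0.83252163 -0.08833157 -2.47917181] 15.260077517680818
mark exp [320.74090279 163.8413857 ]
[320.85701919 208.9677809 ]
[320.84295758 202.56904454]
[320.83397523 198.49842203]
```

View pics/w2c.png

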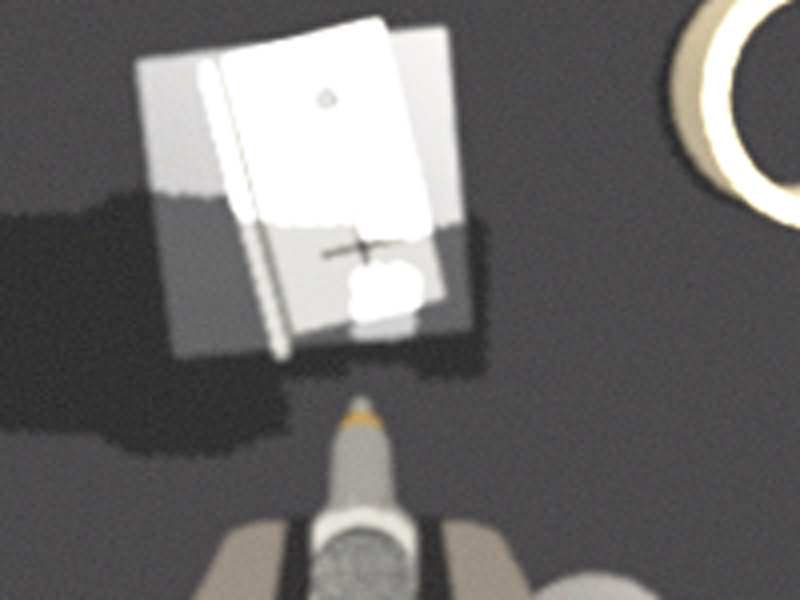

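Wrist view: cross at crop (363,248) → pixel (320.8,162); punch point end at about (320.5,200), brass nose just above it. The punch hangs straight in the grip.

```bash
python3 - <<'E'
from h import *
r=[ray(*cam('top0'),(253.6,211)),ray(*cam('side0'),(257.4,211)),ray(*cam('w2'),(320.8,162.1),True)]
for c in([0,2],[0,1,2]):print(tri([r[i] for i in c]))
print(atz(r[2],25),atz(r[0],25))
E
```

```text
(array([541.28905861, 177.50606236,  20.1570325 ]), [np.float64(0.4079857789401889), np.float64(0.40798577893999005)])
(array([542.89197742, 176.49850275,  22.5022417 ]), [np.float64(2.059821777646865), np.float64(3.847188446752757), np.float64(1.9597352253938458)])
[541.47232192 178.43383576  25.        ] [540.95183889 176.74641813  25.        ]
```

```bash
python3 -m handwheel '{"dp":[[0.06,0,0.2],[0,0,0.4],[0,0,0.4],[0,0,0.4],[0,0,0.4],[0,0,0.4],[0,0,0.4],[0,0,0.25],[0,0,0.12],[0,0,0],[0,0,0]],"turn":[0,0,0,0,0,0,0,0,0,0,0]}'
python3 - <<'E'
from h import *
c=camera_info('wrist');np.savez('w3.npz',K=c['K'],T=c['camera_from_world']);im=save('wrist','w3.png')
s=sense();print(s['time'],s['ee_pos'],s['ft_force'],s['finger_gap'])
T=c['camera_from_world']
def proj(p):
    x=T[:3,:3]@p+T[:3,3];th=np.arctan2(np.hypot(x[0],x[1]),x[2]);k=th/np.hypot(x[0],x[1]);return c['K'][:2,2]+c['K'][0,0]*k*x[:2]
print('mark exp',proj(np.array([541.4,177.6,25])))
for z in(-68.7,-85.7,-97.7):print(proj(s['ee_pos']+[0,0,z]))
a=cv2.resize(im[140:240,270:370,::-1],(600,600),interpolation=cv2.INTER_CUBIC)
cv2.imwrite('pics/w3c.png',a)
save('side','s3.png')
E
```

```text
time: 8.85
ee_pos: [542.0, 179.4, 135.7]
eef_rot: [0.614, 0.789, 0.001, 0.0]
ft_force: [0.3, -0.1, -2.7]
finger_gap: 14.7
finger_force: 55.0
8.9 [542.05326716 179.50573813 135.95179008] [-0.34581075 -0.38181509 -1.91294018] 15.295933513571997
mark exp [319.55500032 196.23358049]
[320.81030876 209.10528377]
[320.77238034 202.70935318]
[320.74823024 198.64072941]
```

View pics/w3c.png

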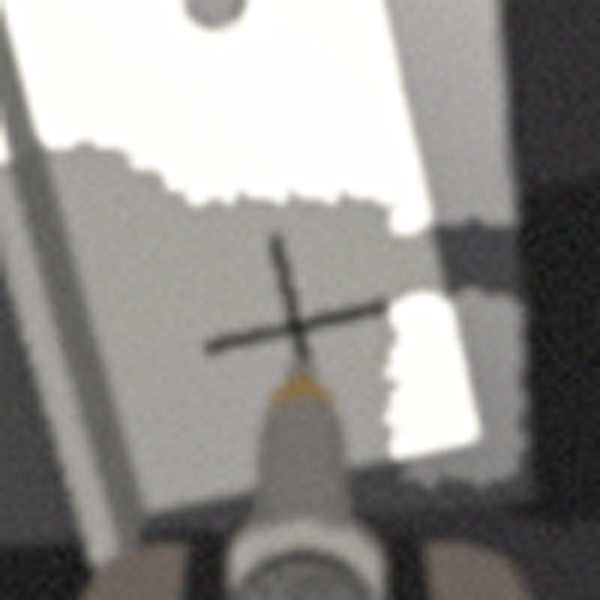

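Wrist crop: cross at (297,326) → pixel (319.5,194.3), point just below it in the image at about (320.5,200.5). This gives a mark about 1 mm from the punch axis along tool -y, so I correct that and feel downward.

```bash
python3 -m handwheel '{"dp":[[0,-0.02,0.08],[0,0,0.08],[0,0,0.06],[0,0,0],[0,0,0]],"turn":[0,0,0,0,0]}' | grep -E 'pos|ft_f'
for i in 1 2 3; do python3 -m handwheel '{"dp":[[0,0,0.02],[0,0,0]],"turn":[0,0]}' | grep -E 'pos|ft_f'; done
```

```text
ee_pos: [540.4, 179.1, 124.0]
ft_force: [-0.3, 0.4, -2.1]
ee_pos: [540.4, 179.1, 123.1]
ft_force: [-0.1, -0.4, -1.3]
ee_pos: [540.4, 179.1, 122.0]
ft_force: [-0.1, -0.6, -2.8]
ee_pos: [540.3, 179.0, 121.0]
ft_force: [0.3, 0.3, -1.8]
```

```bash

for i in 1 2 3; do python3 -m handwheel '{"dp":[[0,0,0.02],[0,0,0]],"turn":[0,0]}' | grep -E 'pos|ft_f'; done
```

```text
ee_pos: [540.3, 179.1, 120.0]
ft_force: [0.4, -0.1, -1.9]
ee_pos: [540.3, 179.1, 119.0]
ft_force: [0.3, -0.8, -2.5]
ee_pos: [540.3, 179.0, 118.0]
ft_force: [-0.4, -0.5, -1.8]
```

```bash

for i in 1 2; do python3 -m handwheel '{"dp":[[0,0,0.02],[0,0,0]],"turn":[0,0]}' | grep -E 'pos|ft_f'; done
```

```text
ee_pos: [540.3, 179.1, 117.0]
ft_force: [0.0, -0.3, -2.2]
ee_pos: [540.3, 179.1, 116.0]
ft_force: [0.4, -0.1, -2.2]
```

```bash
python3 - <<'E'
from h import *
c=camera_info('wrist');np.savez('w4.npz',K=c['K'],T=c['camera_from_world']);im=save('wrist','w4.png')
i2=save('side','s4.png');i3=save('top','t4.png')
a=cv2.resize(im[170:230,285:355,::-1],(560,480),interpolation=cv2.INTER_CUBIC)
cv2.imwrite('pics/w4c.png',a)
E
```

```text
(no output)
```

View pics/w4c.png

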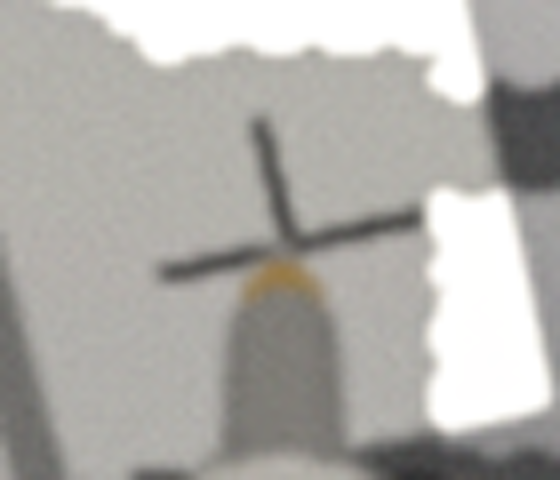

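Crop: crossing at (293,246) → pixel (321.6,200.7); punch axis at column ≈320.6, point ends at about the crossing.

```bash
python3 - <<'E'
from h import *
print(atz(ray(*cam('w4'),(321.6,200.7),True),25),atz(ray(*cam('w3'),(319.5,194.3),True),25),sense()['ee_pos'])
E
python3 -m handwheel '{"dp":[[0,0.01,0.0],[0,0,0.02],[0,0,0]],"turn":[0,0,0]}' | grep -E 'pos|ft_f'
```

```text
[541.01697806 179.42910162  25.        ] [540.88244284 179.43030099  25.        ] [540.40383877 179.07025427 116.11050857]
ee_pos: [540.8, 179.2, 115.0]
ft_force: [0.4, -0.7, -2.4]
```

```bash

for i in 1 2 3; do python3 -m handwheel '{"dp":[[0,0,0.02],[0,0,0]],"turn":[0,0]}' | grep -E 'pos|ft_f'; done
```

```text
ee_pos: [541.0, 179.3, 114.2]
ft_force: [-0.2, 0.5, -0.8]
ee_pos: [541.2, 179.3, 113.4]
ft_force: [-0.4, -0.2, 1.4]
ee_pos: [541.3, 179.3, 112.5]
ft_force: [-1.1, -0.1, 4.0]
```

```bash

for i in 1 2; do python3 -m handwheel '{"dp":[[0,0,0.02],[0,0,0]],"turn":[0,0]}' | grep -E 'pos|ft_f'; done
```

```text
ee_pos: [541.4, 179.4, 111.7]
ft_force: [-0.8, -0.1, 6.6]
ee_pos: [541.7, 179.4, 111.0]
ft_force: [-0.8, -0.3, 8.4]
```

```bash
python3 -m handwheel '{"dp":[[0,0,0.016],[0,0,0]],"turn":[0,0]}' | grep -E 'pos|ft_f'
```

```text
ee_pos: [541.9, 179.5, 110.5]
ft_force: [-1.2, -1.2, 9.4]
```

```bash
python3 -m handwheel '{"dp":[[0,0,0.012],[0,0,0]],"turn":[0,0]}' | grep -E 'pos|ft_f'
```

```text
ee_pos: [542.0, 179.5, 110.1]
ft_force: [-1.0, -0.5, 10.6]
```

```bash
python3 -m handwheel '{"dp":[[0,0,0.01],[0,0,0]],"turn":[0,0]}' | grep -E 'pos|ft_f'
```

```text
ee_pos: [542.1, 179.6, 109.8]
ft_force: [-1.0, -0.3, 11.4]
```

```bash
python3 -m handwheel '{"dp":[[0,0,0.01],[0,0,0]],"turn":[0,0]}' | grep -E 'pos|ft_f'
```

```text
ee_pos: [542.2, 179.5, 109.4]
ft_force: [-1.1, -1.0, 13.2]
```

```bash
python3 -m handwheel '{"dp":[[0,0,0.01],[0,0,0]],"turn":[0,0]}' | grep -E 'pos|ft_f'; python3 -c "
from rig import *
s=sense();print(s['time'],s['ft_force'],s['ee_pos'])"
```

```text
ee_pos: [542.3, 179.6, 109.1]
ft_force: [-1.4, 0.0, 14.1]
13.5 [-1.40129489e+00  1.16552863e-02  1.40521446e+01] [542.28941146 179.61496727 109.08973443]
```

```bash
python3 -m handwheel '{"dp":[[0,0,0.008],[0,0,0]],"turn":[0,0]}' | grep -E 'pos|ft_f'
```

```text
ee_pos: [541.8, 179.4, 108.2]
ft_force: [-0.9, 0.8, 5.6]
```

```bash
python3 -m handwheel '{"dp":[[0,0,0.008],[0,0,0]],"turn":[0,0]}' | grep -E 'pos|ft_f'
```

```text
ee_pos: [541.7, 179.4, 107.4]
ft_force: [-0.6, -0.4, 8.6]
```

Snap felt (14.1 → 5.6 N). Easing off and lifting.

```bash
python3 -m handwheel '{"dp":[[0,0,-0.06],[0,0,-0.1],[0,0,-0.2],[0,0,-0.4],[0,0,-0.45],[0,0,-0.45],[0,0,-0.45],[0,0,-0.45],[0,0,-0.45],[0,0,-0.35],[0,0,-0.2],[0,0,0],[0,0,0]],"turn":[0,0,0,0,0,0,0,0,0,0,0,0,0]}'
python3 - <<'E'
from h import *
c=camera_info('wrist');im=save('wrist','w5.png')
s=sense();p=s['ee_pos'];print(p,s['ft_force'],s['q'])
from scipy.spatial.transform import Rotation as R
M=R.from_quat(s['eef_rot']).as_matrix();print(M.T@(np.array([566.8,-206.3,p[2]])-p)/50)
a=cv2.imread('pics/w2.png')[180:260,280:360];b=im[180:260,280:360,::-1]
t=cv2.matchTemplate(b,a[30:75,18:62],cv2.TM_CCOEFF_NORMED);print(cv2.minMaxLoc(t),'orig 18,30')
E
```

```text
time: 15.2
ee_pos: [540.3, 179.1, 283.6]
eef_rot: [0.614, 0.789, -0.001, -0.0]
ft_force: [-0.8, 0.6, -2.5]
finger_gap: 15.1
finger_force: 55.0
[540.15563529 179.06519625 283.27201076] [ 1.11253216 -0.16434534 -2.38073127] [-0.82665555  0.28208901  0.55206814  1.75568138 -0.16020291  1.1507899
  0.02171727]
[-7.60222188e+00 -1.37575080e+00  5.90116941e-03]
(-0.28617292642593384, 0.9968451261520386, (36, 3), (18, 30)) orig 18,30
```

The punch has not slipped in the grip (template match at the same pixel). Carrying it back.

```bash
python3 -m handwheel '{"dp":[[-0.2,-0.04,0],[-0.5,-0.09,0],[-0.7,-0.13,0],[-0.8,-0.14,0],[-0.8,-0.14,0],[-0.8,-0.15,0],[-0.8,-0.15,0],[-0.8,-0.15,0],[-0.8,-0.15,0],[-0.7,-0.13,0],[-0.5,-0.07,0],[-0.2,-0.03,0],[0,0,0],[0,0,0],[0,0,0],[0,0,0]],"turn":[0,0,0,0,0,0,0,0,0,0,0,0,0,0,0,0]}'
python3 - <<'E'
from h import *
c=camera_info('wrist');np.savez('w6.npz',K=c['K'],T=c['camera_from_world']);im=save('wrist','w6.png')
s=sense();p=s['ee_pos'];print(p,s['ft_force'])
from scipy.spatial.transform import Rotation as R
M=R.from_quat(s['eef_rot']).as_matrix();print(M.round(3).tolist(),M.T@(np.array([566.8,-206.3,p[2]])-p)/50)
cv2.imwrite('pics/w6c.png',cv2.resize(im[90:250,240:440,::-1],(750,600),interpolation=cv2.INTER_CUBIC))
E
```

```text
time: 16.85
ee_pos: [568.0, -204.3, 284.3]
eef_rot: [0.613, 0.79, 0.0, -0.0]
ft_force: [0.4, 0.5, -1.2]
finger_gap: 15.3
finger_force: 55.0
[ 568.04036842 -204.58349082  284.42656703] [-0.08842826 -0.75655043 -3.30701914]
[[-0.248, 0.969, 0.0], [0.969, 0.248, 0.001], [0.0, 0.0, -1.0]] [-2.71220263e-02 -3.25324790e-02 -2.29505087e-05]
```

View pics/w6c.png

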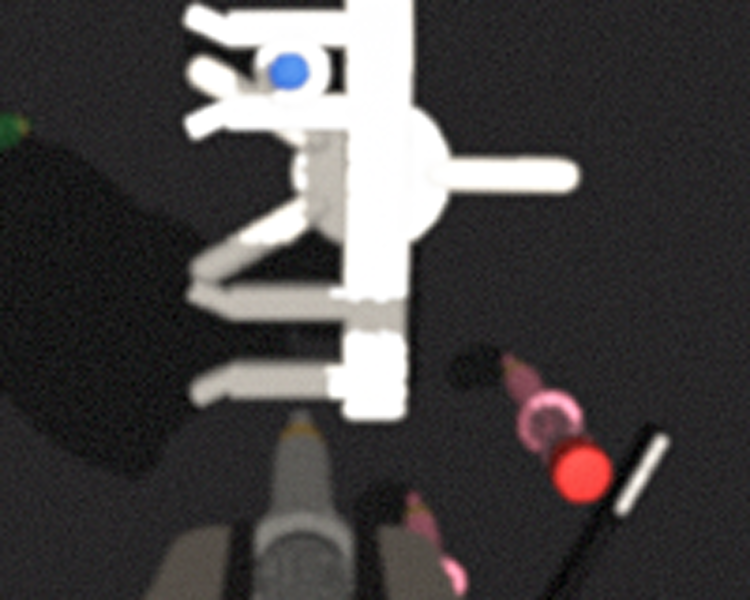

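View: right fork's slot is free, its tines at crop rows 302 and 381 and the slot axis at about 341. The scriber is undisturbed at (290,70) and the punch is upright. Correcting and lowering to just above the tines.

```bash
python3 -m handwheel '{"dp":[[-0.03,-0.03,0.1],[0,0,0.3],[0,0,0.4],[0,0,0.25],[0,0,0.1],[0,0,0],[0,0,0],[0,0,0]],"turn":[0,0,0,0,0,0,0,0]}' >/dev/null
python3 - <<'E'
from h import *
c=camera_info('wrist');np.savez('w7.npz',K=c['K'],T=c['camera_from_world']);im=save('wrist','w7.png')
s=sense();p=s['ee_pos'];print(p,s['ft_force'])
from scipy.spatial.transform import Rotation as R
M=R.from_quat(s['eef_rot']).as_matrix();print(M.T@(np.array([566.8,-206.3,p[2]])-p)/50)
cv2.imwrite('pics/w7c.png',cv2.resize(im[120:240,260:420,::-1],(800,600),interpolation=cv2.INTER_CUBIC))
E
```

```text
[ 567.11031365 -208.04424547  227.64961347] [ 0.10702438 -0.14784458 -1.49607889]
[ 3.53409986e-02  2.54719603e-03 -1.84006440e-05]
```

View pics/w7c.png

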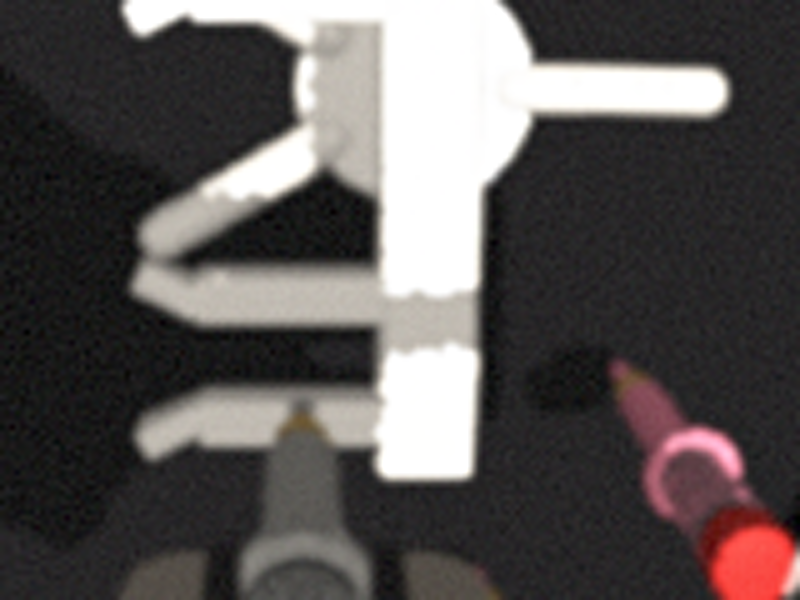

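```bash
python3 - <<'E'
from h import *
w=cam('w7');u=np.array([.969,.248]);n=np.array([-.248,.969])
p=sense()['ee_pos'];print(p)
for r in(328,388,358):
    q=atz(ray(*w,(260+301/5,120+r/5),True),122);print(r,q.round(1),n@(q-p)[:2],u@(q-p)[:2])
q=atz(ray(*w,(260+380/5,120+358/5),True),122);print('slot end',u@(q-p)[:2])
E
```

```text
[ 567.11031365 -208.04424547  227.64961347]
328 [ 564.3 -198.5  122. ] 9.971790323807513 -0.29995344351840886
388 [ 567.2 -209.6  122. ] -1.5440912872082027 -0.31691714826317025
358 [ 565.8 -204.   122. ] 4.245400463678465 -0.3083449536537767
slot end 14.291934717590916
```

The slot's centre is about 2 mm towards tool +x, which agrees with the recorded pick-up pose. Correcting and entering gently.

```bash
python3 -m handwheel '{"dp":[[0.04,0,0],[0,0,0],[0,0,0]],"turn":[0,0,0]}' | grep -E 'pos|ft_f'
python3 -m handwheel '{"dp":[[0,0,0.1],[0,0,0.15],[0,0,0.15],[0,0,0.05],[0,0,0],[0,0,0]],"turn":[0,0,0,0,0,0]}' | grep -E 'pos|ft_f'
```

```text
ee_pos: [566.3, -205.7, 227.1]
ft_force: [0.3, -0.3, -1.8]
ee_pos: [566.2, -206.0, 204.4]
ft_force: [-0.0, -1.0, -1.2]
```

```bash
python3 -m handwheel '{"dp":[[0,0,0.15],[0,0,0.2],[0,0,0.15],[0,0,0],[0,0,0]],"turn":[0,0,0,0,0]}' | grep -E 'pos|ft_f'
python3 -m handwheel '{"dp":[[0,0,0.15],[0,0,0.2],[0,0,0.15],[0,0,0],[0,0,0]],"turn":[0,0,0,0,0]}' | grep -E 'pos|ft_f'
```

```text
ee_pos: [566.0, -205.9, 179.0]
ft_force: [-0.5, 0.2, -2.1]
ee_pos: [566.0, -205.9, 154.1]
ft_force: [0.0, 0.4, -1.8]
```

```bash
python3 -m handwheel '{"dp":[[0,0,0.15],[0,0,0.2],[0,0,0.1],[0,0,0],[0,0,0]],"turn":[0,0,0,0,0]}' | grep -E 'pos|ft_f'
for i in 1 2; do python3 -m handwheel '{"dp":[[0,0,0.02],[0,0,0]],"turn":[0,0]}' | grep -E 'pos|ft_f'; done
```

```text
ee_pos: [566.1, -205.9, 131.7]
ft_force: [0.1, 0.4, -1.8]
ee_pos: [566.3, -205.9, 131.0]
ft_force: [-0.0, -0.4, -1.1]
ee_pos: [566.2, -205.8, 129.9]
ft_force: [0.2, -0.7, -1.4]
```

```bash
for i in 1 2; do python3 -m handwheel '{"dp":[[0,0,0.015],[0,0,0]],"turn":[0,0]}' | grep -E 'pos|ft_f'; done
```

```text
ee_pos: [566.1, -205.8, 129.1]
ft_force: [0.2, -0.1, -2.2]
ee_pos: [566.3, -206.0, 128.7]
ft_force: [-0.0, -0.6, 1.1]
```

Collar rests on the tines. Releasing and rising.

```bash
python3 -m handwheel '{"dp":[[0,0,0],[0,0,0],[0,0,0],[0,0,0],[0,0,0],[0,0,0]],"turn":[0,0,0,0,0,0]}' 0.55 | grep -E 'pos|gap'
python3 -m handwheel '{"dp":[[0,0,-0.1],[0,0,-0.3],[0,0,-0.4],[0,0,-0.4],[0,0,-0.4],[0,0,-0.3],[0,0,-0.2],[0,0,0],[0,0,0],[0,0,0]],"turn":[0,0,0,0,0,0,0,0,0,0]}' | grep -E 'time|pos|gap|ft_f'
python3 - <<'E'
from h import *
c=camera_info('wrist');np.savez('w8.npz',K=c['K'],T=c['camera_from_world']);im=save('wrist','w8.png')
t=save('top','t8.png');s=save('side','s8.png')
w=im[180:240,290:350].astype(int);m=(w[...,0]>110)&(w[...,1]<60);ys,xs=np.nonzero(m)
print('cap z170',atz(ray(*cam('w8'),(xs.mean()+290,ys.mean()+180),True),170),m.sum())
f=lambda im,x,y,w=80,h=60:cv2.resize(im[y:y+h,x:x+w,::-1],(400,300),interpolation=cv2.INTER_CUBIC)
cv2.imwrite('pics/c8.png',np.vstack([np.hstack([f(im,280,160),f(s,340,205)]),np.hstack([f(t,210,190),f(s,205,190)])]))
a=cv2.imread('pics/top0.png')[:,:,::-1];print(cv2.phaseCorrelate(*[cv2.cvtColor(i[190:250,210:290].copy(),cv2.COLOR_RGB2GRAY).astype(np.float32) for i in (a,t)]))
E
```

```text
ee_pos: [566.2, -205.9, 128.4]
finger_gap: 50.3
time: 22.55
ee_pos: [565.7, -205.5, 232.4]
ft_force: [0.1, -0.1, -0.7]
finger_gap: 50.5
cap z170 [ 565.72871403 -205.29862634  170.        ] 366
((0.011634600596529765, 0.021756739993897156), 1.011744752029578)
```

View pics/c8.png

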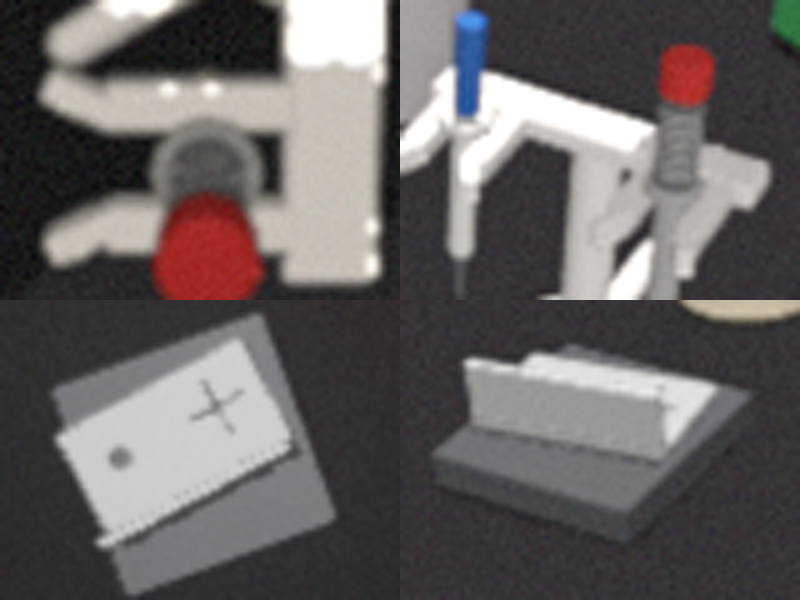

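The punch hangs upright in the right fork, cap at side pixel (398,215) as before, collar on the tines. The blank has not moved (0.02 px shift), and the scriber is in place.

```bash
python3 -c "
from rig import *
print(sign_off())"
```

```text
the job is handed in; nothing more can be done
None
```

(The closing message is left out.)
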